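Third hand at the culture jar: seat the lid and press it on its gasket

TASK

Pick up the loose white lid by its blue bar grip and set it gently and level into the mouth of the open culture jar, its two steel catches over the jar's two hanging latches. Then press it straight down on the red gasket with a steady push of about 12 newtons, keep that push for at least three seconds, and finish your program while still holding and pressing it, so that I can snap the latches shut. Leave the jar standing about where it is and everything else on the bench alone.

Things in the scene. Friction and masses are not known exactly. Their poses are not given: they have to be found in the camera images.
- jar: The open culture jar, loose on the bench (about 1.1 kg): clear round tube, 120 mm outside and 110 mm inside diameter, 160 mm high, seven culture dishes inside (up to 125 mm high). Two steel draw latches hang open outside its wall at its own +y and -y (reaching 100 mm out from the axis, 60 to 142 mm high). Origin: centre of its underside, z up.
- jar_mouth (a point): Centre of the jar's mouth, level with the top of the free red gasket, 168 mm above the jar's origin. The gasket ring (132 mm outside, 113 mm inside) stands 8 mm proud of a grey rim flange (136 mm across, 150 to 160 mm high).
- lid: The loose lid, white plastic with a blue bar grip, about 0.32 kg, starting on the bench on its plug. Origin: centre of the plug's underside, z up. Plug 101 mm in diameter, 12 mm deep, edge chamfered to 93 mm, about 3 mm play all round in the jar. Flange 136 mm in diameter, 12 to 22 mm high. When the flange just touches the gasket, the lid's origin is 156 mm above the jar's.
- lid_grip (a point): Centre of the lid's bar grip, 42 mm above the lid's origin. The bar lies along the lid's own x: 70 mm long, 24 mm wide across y, from 22 to 58 mm above the origin, with a foot 86 x 24 mm up to 26 mm. A vent screw 52 mm out at +x reaches 34 mm.
- lid_catch (a point): One of the lid's two steel catches, 26 mm wide, on its edge at its own +y (the other at -y), 72 mm out from the axis, 12 to 29 mm above the lid's origin. They go over the jar's latches: lid y along jar y, either way round.
- gasket (a joint): How far the jar's red gasket is squeezed down, in m: 0 when free, 0.006 fully flat. It is springy, about 4 N per mm, the lid's own weight included (the weight alone squeezes it 0.6 to 1 mm; with a 12 N push on top it reads about 0.0038).
- closed_jar: Bystander: a jar of the same kind already closed, lid on and latches shut, 136 mm in diameter over the flange (166 mm over the latches, at its own +y and -y), 209 mm high with its blue grip. Origin: centre of its underside. Not to be moved.
- dish_stack: Bystander: stack of four culture dishes, 90 mm in diameter, 62 mm high, origin under its centre. Not to be moved.
- tube_rack: Bystander: blue rack of blood tubes, 95 x 240 mm (x, y), 100 mm high with the caps, origin under its centre. Not to be moved.
- reagent: Bystander: brown reagent bottle with a blue cap, 68 mm in diameter, 165 mm high, origin under its centre. Not to be moved.
- cup_a: Bystander: specimen cup with a red cap, 62 mm in diameter, 68 mm high, origin under its centre. Not to be moved.
- cup_b: Bystander: specimen cup with a yellow cap, 62 mm in diameter, 68 mm high, origin under its centre. Not to be moved.
- marker: Bystander: white marker pen with a black cap lying along its own x, 105 x 15 x 15 mm, origin under its centre. Not to be moved.
There are look-alikes about, which are no part of the job. There is more than one size of the lid; the job needs the smallest.

How it is judged:
By the outcome, as a careful person would: the job done as asked, in the order asked, and still so for the second after the job is handed in, while the arm keeps its last pose, push and grip.
It also fails if it takes over 51 s, if anything falls off the work surface, if the arm or the gripper's body presses on something with over 40 N, if the wrist force passes 120 N, or if a joint passes its speed limit or range.

ROBOT

A 7-joint arm with a two-finger parallel gripper is mounted at the origin on the work surface. World frame = base frame: x ahead of the robot, y to its left, z up, the work surface at z = 0. Lengths are in m, angles in rad, forces in N, time in s.
With the tool pointing down it reaches from about 0.4 to 0.875 m from the base axis. Payload 19.3 kg.
Tool frame: the origin (TCP) lies on the centre line of the jaws, within the pads' length; the fingertips stand 25 mm ahead of it and the grasp point (between the pads) lies 6 mm ahead of it (tips_ahead is the distance from the TCP to the fingertips, in m); z points along the fingers, y is the direction in which the jaws open and shut (so a half turn about z gives the same grasp; the last joint's range is limited). The gripper opens to 85 mm and grips with 20 to 120 N. Pads are 22 mm wide; open, the fingers measure 114 mm over their backs; the gripper's body (76 mm by 85 mm) begins 54 mm behind the grasp point. The pads swing forward as they close: fully open they stand 13 mm farther back than shut.
Start: joints at [-1.354, 0.521, -0.036, 1.599, 0.021, 1.021, -0.113], TCP at [0.177, 0.599, 0.219] pointing down, gripper open.
Joint ranges: [-2.91, 2.91], [-0.3, 2.13], [-1.5, 1.42], [0.17, 2.43], [-1.26, 4.41], [0.16, 1.93], [-2.52, 2.52]. Speed limits (rad/s): [1.89, 1.89, 2.39, 2.39, 3.01, 3.01, 3.01].

INTERFACE

Orientations are given as [roll, pitch, yaw] about the fixed x, y, z axes, in that order (R = Rz(yaw) Ry(pitch) Rx(roll)).
In Python, from workcell import observe, grab_frame, job_done, outline_of, tips_ahead gives the robot as it stands. The module is installed in compiled form; this text tells all that it offers.
- The arm moves only by the tool move_arm, never from a script. Its argument "motion" is a list of rows, each a list of 2 entries, a list of its own where there are three numbers: the shift along the world's x, y, z in mm, then the turn, a rotation vector about the world's x, y, z in rad. A call has 1 to 12 rows; each row is the pose to reach, as a shift and turn from the pose commanded when the call began; what a row does not reach only later rows make up. A row lasts 1/8 s, in which the tool goes at most 62.5 mm and 10.7 degrees, less where a joint would pass 70% of its speed; a pose out of reach is approached as far as the arm can. A call with a gripper value outside its range is refused whole. "jaw" is the finger opening in mm, from 0 to 85.4, set as the call begins (left out, the last holds). The fingers move at their own pace and stop on an object; "grip_force" is the grip in N (left out, the last holds). Time passes only in rows, so rows that repeat a pose let the fingers close. It gives the time, the measured TCP pose, the force and the opening at its end, in the units of the state.
- observe(): the state, without advancing time (a new reading comes with each control period).
- grab_frame(name): name is "scene" or "top" or "wrist"; returns a dict with "frame" (400x640x3 uint8, red, green, blue), "fx", "fy", "cx", "cy" (pixels), "T" (4x4, takes a point from camera to world coordinates); the wrist camera has in their place "mount" (4x4, takes a point from camera to tool coordinates, whose origin is the TCP and whose axes are the flange's). Camera axes: x right, y down, z forward; pixel columns grow to the right and rows downward; lengths in m; the calibration is good to about 2 mm. A picture is of the moment at which its call begins: read the wrist's pose just before it. There is no depth.
- job_done(): hands the job in, once; it reports no verdict.
Trained networks look in the newest picture that a camera, given by its name, has taken for a name from the list of things; names that differ only in an ending like _2 or _b are one class to them, and where a whole thing is asked for, a point or a joint stands for the part that bears it (a point fixed in the world has none). Each returns a list of dicts, best first, with "score" (0 to 1); they miss things now and then, are a little off and sometimes report something else, mostly with a low value. They report only what shows in the picture. A call takes as long as a camera call. They do not tell look-alikes from the thing itself.
- outline_of(label, camera): "pixels" (400x640 bool, what is visible of it) and "pixel" ([column, row] in pixels, amid what is visible of it).
The state is a dict: "clock": time; "qpos": joint angles; "qd": joint speeds; "joint_efforts": joint torques, N m; "position": TCP position; "tool_rot": TCP orientation; "force": force on the tool from outside, world axes, zero at the start; "moment": the same for the moment, N m; "grip_width": finger opening in m.
Only numpy, scipy, OpenCV 4.12 (cv2) and the standard library are available. Lean on these libraries where they do the work, as an engineer would, in place of code of your own. Each camera call takes 0.05 s, during which the arm holds its last target.

## Working session

There is one attempt and no reset: what is moved stays moved. The work goes in short steps, Python scripts to look and compute and a tool call to move; the robot and the scene stay as the last step left them, time stands still between calls to the robot, and variables do not carry over. Pictures are saved under pics/ and viewed, and the job is handed in when it is done.

Besides the shell and the picture viewer there is one more tool, called after "Emit:" in YAML: its name, and indented under it one key for each argument. move_arm: Moves the arm, as the interface text tells. Its arguments: {"type":"object","properties":{"motion":{"type":"array"},"jaw":{"type":"number"},"grip_force":{"type":"number"}},"required":["motion"]}

```bash
mkdir -p pics
cat > h.py <<'E'
import numpy as np, cv2
from workcell import *
def save(n,f): cv2.imwrite(f'pics/{n}.png',cv2.cvtColor(f,cv2.COLOR_RGB2BGR))
def topix(g,P):
    T=np.array(g['T']);p=np.linalg.inv(T)@np.append(P,1);return g['fx']*p[0]/p[2]+g['cx'],g['fy']*p[1]/p[2]+g['cy']
def toplane(g,uv,z,T=None):
    T=np.array(g['T']) if T is None else T
    d=T[:3,:3]@np.array([(uv[0]-g['cx'])/g['fx'],(uv[1]-g['cy'])/g['fy'],1]);o=T[:3,3]
    return o+d*(z-o[2])/d[2]
E
python3 - <<'E'
from h import *
for n in ('scene','top'):
    g=grab_frame(n);save(n+'1',g['frame'])
    print(n,g['fx'],g['cx'],g['cy'],np.round(g['T'],3).tolist())
    for l in ('lid','jar','lid_catch','lid_grip','closed_jar'):
        for r in outline_of(l,n):
            ys,xs=np.nonzero(r['pixels']);print(l,round(r['score'],2),np.round(r['pixel']),xs.min(),xs.max(),ys.min(),ys.max(),len(xs))
s=observe();print(s)
E
```

```text
scene 372.4079016223102 321.2846210372523 199.65283729229353 [[-0.891, 0.348, -0.292, 0.869], [0.454, 0.684, -0.572, 0.663], [0.001, -0.642, -0.767, 1.039], [0.0, 0.0, 0.0, 1.0]]
lid 0.9 [361. 194.] 336 387 170 214 1743
lid 0.76 [310. 239.] 291 330 219 253 1125
lid 0.75 [439. 252.] 409 469 230 283 2605
lid 0.17 [373. 276.] 348 396 236 278 562
jar 0.77 [367. 270.] 344 396 235 306 2839
lid_catch 0.96 [309. 237.] 290 329 218 253 1157
lid_catch 0.89 [362. 193.] 335 387 171 214 1806
lid_catch 0.75 [441. 255.] 409 469 230 283 2649
lid_grip 0.82 [437. 255.] 408 469 229 283 2669
lid_grip 0.67 [311. 235.] 290 330 218 253 1182
lid_grip 0.66 [362. 193.] 335 386 170 213 1710
closed_jar 0.77 [276. 165.] 256 296 131 194 1924
top 442.37404084656583 329.03157905167956 204.6812246893603 [[-0.003, -0.997, 0.071, 0.42], [-1.0, 0.002, -0.006, -0.026], [0.006, -0.071, -0.997, 1.695], [0.0, 0.0, 0.0, 1.0]]
lid 0.89 [243. 281.] 221 270 253 306 2048
lid 0.81 [314. 194.] 295 333 175 210 1021
lid 0.78 [333. 255.] 311 360 234 282 1992
jar 0.89 [247. 215.] 227 274 193 231 1434
lid_catch 0.97 [244. 279.] 220 270
[... 346 characters left out ...]
'clock': 0.6, 'qpos': array([-1.35417552,  0.52137007, -0.03632454,  1.59953252,  0.02125011,
        1.02112346, -0.11279191]), 'qd': array([-1.64626688e-06, -6.18799375e-04,  4.92740983e-04,  2.69652058e-04,
       -2.59279273e-04,  1.25906044e-03, -2.75901796e-04]), 'joint_efforts': array([-1.73804634e-03, -9.26517892e+01,  1.97635017e+00, -3.70169163e+01,
        1.78321026e-02,  2.03691969e-03,  1.49177856e-05]), 'position': array([0.17683233, 0.59943075, 0.21919752]), 'tool_rot': array([-3.14154814e+00,  3.50737201e-05,  2.85478507e+00]), 'force': array([ 0.51960781, -0.25196053, -0.16918695]), 'moment': array([-0.04316889,  0.02921727, -0.01348027]), 'grip_width': 0.08498970713245255}
```

Run:
```python
import cv2
a=cv2.imread('pics/scene1.png');b=cv2.imread('pics/top1.png')
cv2.imwrite('pics/sc.png',cv2.resize(a[120:320,220:500],None,fx=2.8,fy=2.8,interpolation=2))
cv2.imwrite('pics/tc.png',cv2.resize(b[140:330,150:440],None,fx=2.7,fy=2.7,interpolation=2))
```

```text
(no output)
```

View pics/sc.png

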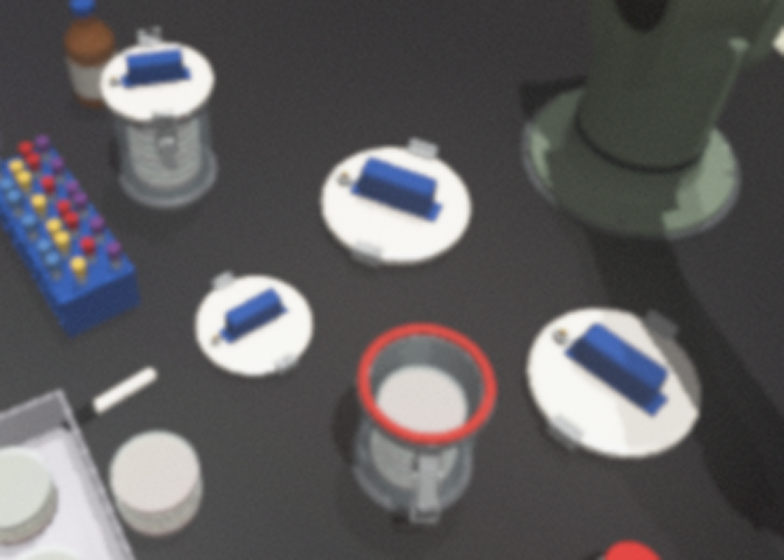

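View pics/tc.png

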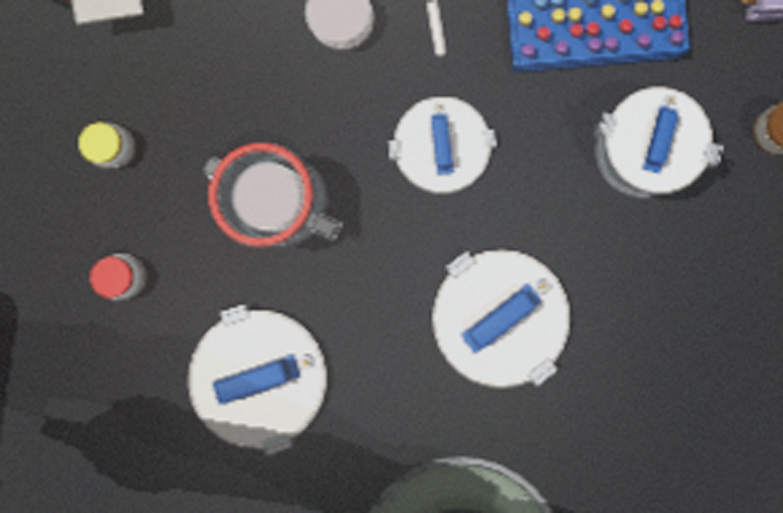

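Candidates for the lid (top image): (314,194), (333,256), (245,280). The one at (314,194) is ~37 px ≈ 136 mm wide, while the others are ~50 px ≈ 190 mm, so it is the right one. In the scene image it is at (310,237). The jar is at (247,213) in top. Now I'll measure and confirm.

```bash
cat > m.py <<'E'
from h import *
def fit(g,mask,z):
    c=max(cv2.findContours(mask.astype(np.uint8),cv2.RETR_EXTERNAL,cv2.CHAIN_APPROX_NONE)[0],key=cv2.contourArea)
    P=np.array([toplane(g,p[0],z)[:2] for p in c]);
    A=np.c_[2*P,np.ones(len(P))];
    w=np.ones(len(P),bool)
    for _ in range(6):
        x=np.linalg.lstsq(A[w],(P[w]**2).sum(1),rcond=None)[0];r=np.sqrt(x[2]+x[0]**2+x[1]**2)
        e=np.abs(np.hypot(*(P-x[:2]).T)-r);w=e<max(.004,1.0*np.median(e))
    return x[:2],r
def bar(g,mask,z):
    ys,xs=np.nonzero(mask);P=np.array([toplane(g,(x,y),z)[:2] for x,y in zip(xs,ys)])
    c=P.mean(0);u,s,v=np.linalg.svd(P-c,full_matrices=False);return c,np.degrees(np.arctan2(v[0,1],v[0,0]))%180,len(P)
E
python3 - <<'E'
from m import *
bx={'top':((290,165,340,220),(220,185,285,240)),'scene':((285,212,335,262),(340,230,402,310))}
for n in ('top','scene'):
    g=grab_frame(n);f=g['frame'].astype(int);R,G,B=f[...,0],f[...,1],f[...,2]
    def box(m,b):
        o=np.zeros_like(m);o[b[1]:b[3],b[0]:b[2]]=m[b[1]:b[3],b[0]:b[2]];return o
    b1,b2=bx[n]
    white=box((R>150)&(G>150)&(B>140),b1);blue=box((B>R+40)&(B>G+30),b1);red=box((R>G+60)&(R>B+60),b2)
    print(n,'lid circle',fit(g,white|blue,.022),'bar',bar(g,blue,.05))
    print('gasket outer',fit(g,red,.167))
    c=cv2.resize(g['frame'][b1[1]:b1[3],b1[0]:b1[2]],(390,390),interpolation=2);d=cv2.resize(g['frame'][b2[1]:b2[3],b2[0]:b2[2]],(390,390),interpolation=2)
    save('crop_'+n,np.hstack([c,d]))
E
```

```text
top lid circle (array([0.58398597, 0.02290219]), np.float64(0.0662567263623441)) bar (array([0.58201875, 0.02244322]), np.float64(5.866153057222959), 130)
gasket outer (array([0.50625238, 0.25139353]), np.float64(0.0645674383171507))
scene lid circle (array([0.58416201, 0.02489678]), np.float64(0.06834476413186402)) bar (array([0.58778299, 0.02903299]), np.float64(13.873497698945146), 196)
gasket outer (array([0.50557697, 0.25247921]), np.float64(0.06601123224620017))
```

View pics/crop_top.png

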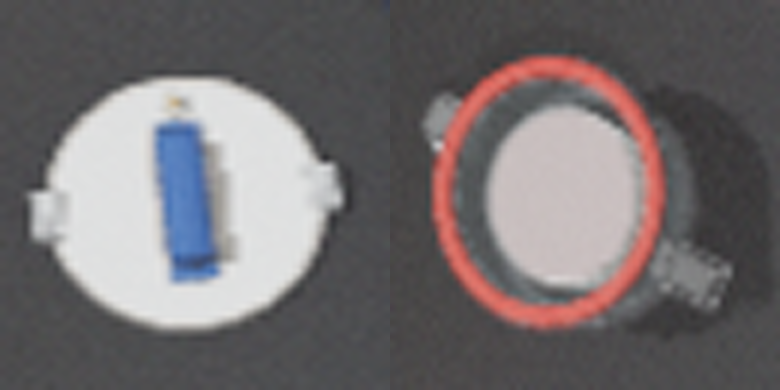

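View pics/crop_scene.png

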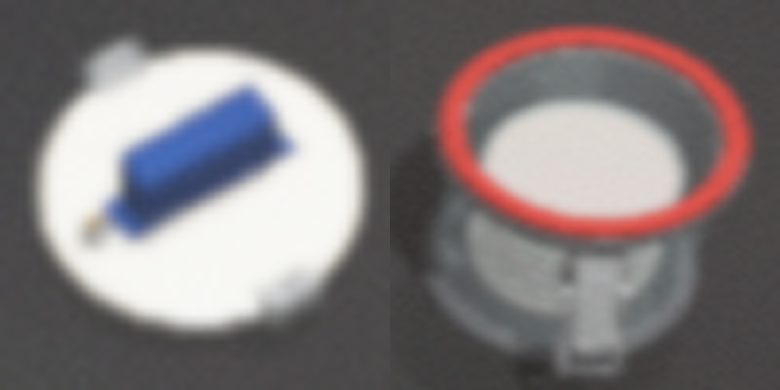

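The crops confirm it: the small lid has its screw toward world +x (top row ~179) and its catches at left and right. The jar is open with its gasket free, and its latches show at about (228,202) and (275,224). Next is a wrist view from above the jar and lid.

Run:
```python
from h import *
g=grab_frame('wrist');print(g['fx'],g['cx'],g['cy'],np.round(g['mount'],3).tolist())
```

```text
293.50577514702286 318.81270961445 197.20518848102273 [[0.0, -0.959, -0.284, 0.073], [1.0, 0.0, 0.001, -0.001], [-0.001, -0.284, 0.959, -0.154], [0.0, 0.0, 0.0, 1.0]]
```

Emit:
move_arm:
  motion:
    - [[20,-25,20],[0,0,0]]
    - [[60,-75,60],[0,0,0]]
    - [[95,-120,100],[0,0,0]]
    - [[130,-165,125],[0,0,0.05]]
    - [[165,-210,150],[0,0,0.1]]
    - [[200,-255,165],[0,0,0.15]]
    - [[230,-295,170],[0,0,0.15]]
    - [[255,-325,170],[0,0,0.15]]
    - [[265,-340,170],[0,0,0.15]]
    - [[265,-340,170],[0,0,0.15]]
    - [[265,-340,170],[0,0,0.15]]

```text
clock: 2.12
position: [0.4413, 0.2603, 0.3892]
tool_rot: [3.141, -0.0, 3.006]
force: [0.1, -0.4, 0.1]
grip_width: 0.0854
```

```bash
cat >> m.py <<'E'
from scipy.spatial.transform import Rotation as Rn
def wrist():
    s=observe();g=grab_frame('wrist');T=np.eye(4);T[:3,:3]=Rn.from_euler('xyz',s['tool_rot']).as_matrix();T[:3,3]=s['position']
    g['T']=T@np.array(g['mount']);return g
E
python3 - <<'E'
from m import *
g=wrist();save('w1',g['frame']);np.savez('w1.npz',**g)
E
```

```text
(no output)
```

View pics/w1.png

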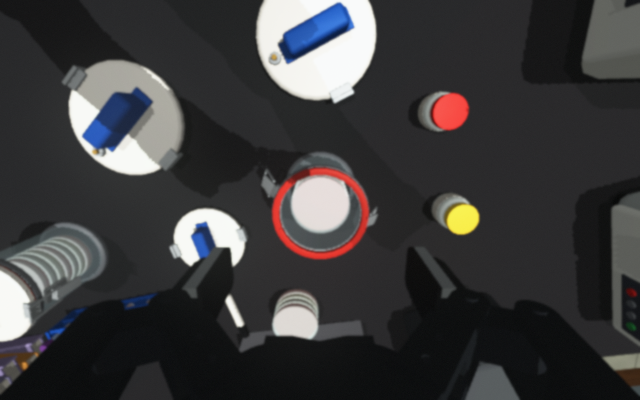

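The wrist view shows the jar at (321,213) with latches at (269,182) and (373,215), and the small lid at (208,240) with its screw at the lower end (~(207,262)).

```bash
cat > ov.py <<'E'
from m import *
import sys
def draw(g,name,jx,jy,jyaw,lx,ly,lyaw,crop,s):
    f=g['frame'];x0,y0,x1,y1=crop;im=cv2.resize(f[y0:y1,x0:x1],None,fx=s,fy=s,interpolation=2)
    def pl(P,col,closed=True):
        q=np.array([topix(g,p) for p in P]);q=((q+.5-[x0,y0])*s).astype(int)
        cv2.polylines(im,[q],closed,col,1)
    th=np.linspace(0,2*np.pi,60)
    def tr(x,y,yaw,L): c,sn=np.cos(yaw),np.sin(yaw);return [(x+c*a-sn*b,y+sn*a+c*b,z) for a,b,z in L]
    pl([(jx+.066*np.cos(t),jy+.066*np.sin(t),.168) for t in th],(0,255,0))
    for sg in(1,-1):
        for z in (.06,.142): pl(tr(jx,jy,jyaw,[(-.011,sg*.06,z),(-.011,sg*.1,z),(.011,sg*.1,z),(.011,sg*.06,z)]),(255,255,0) if z>.1 else (255,0,255))
        pl(tr(lx,ly,lyaw,[(-.013,sg*.072,.029),(.013,sg*.072,.029)]),(255,0,0))
    pl([(lx+.068*np.cos(t),ly+.068*np.sin(t),.022) for t in th],(0,255,0))
    pl(tr(lx,ly,lyaw,[(-.035,-.012,.058),(.035,-.012,.058),(.035,.012,.058),(-.035,.012,.058)]),(255,255,0))
    save(name,im)
E
python3 - <<'E'
from ov import *
g=dict(np.load('w1.npz'));f=g['frame'].astype(int);R,G,B=f[...,0],f[...,1],f[...,2]
def box(m,b):
    o=np.zeros_like(m);o[b[1]:b[3],b[0]:b[2]]=m[b[1]:b[3],b[0]:b[2]];return o
red=box((R>G+60)&(R>B+60),(260,155,385,270));white=box((R>120),(165,200,250,275));blue=box((B>R+40)&(B>G+30),(165,200,250,275))
print(fit(g,red,.166),fit(g,white|blue,.022),bar(g,blue,.055))
draw(g,'o1',.506,.252,np.radians(-24.8),.584,.0235,np.radians(6.2),(160,140,400,290),3.3)
E
```

```text
(array([0.50603524, 0.25284685]), np.float64(0.06578653386569223)) (array([0.58209173, 0.02652268]), np.float64(0.06848611698055082)) (array([0.56452512, 0.03040993]), np.float64(168.32764991029404), 529)
```

View pics/o1.png

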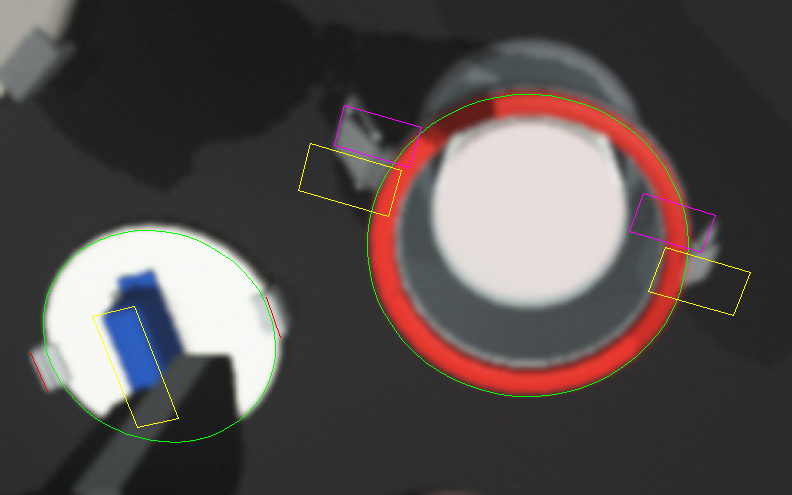

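Run:
```python
from ov import *
g=dict(np.load('w1.npz'));x0,y0,s=240,150,5
im=cv2.resize(g['frame'][y0:y0+110,x0:x0+155],None,fx=s,fy=s,interpolation=2)
for yaw,col in((-35,(255,0,0)),(-25,(0,255,0)),(-15,(0,128,255))):
    a=np.radians(yaw+90)
    for sg in(1,-1):
        q=[topix(g,(.506+sg*r*np.cos(a),.2525+sg*r*np.sin(a),z)) for r,z in((.068,.155),(.075,.142),(.1,.142),(.1,.06),(.068,.06))]
        cv2.polylines(im,[((np.array(q)+.5-[x0,y0])*s).astype(int)],False,col,1)
save('o2',im)
```

```text
(no output)
```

View pics/o2.png

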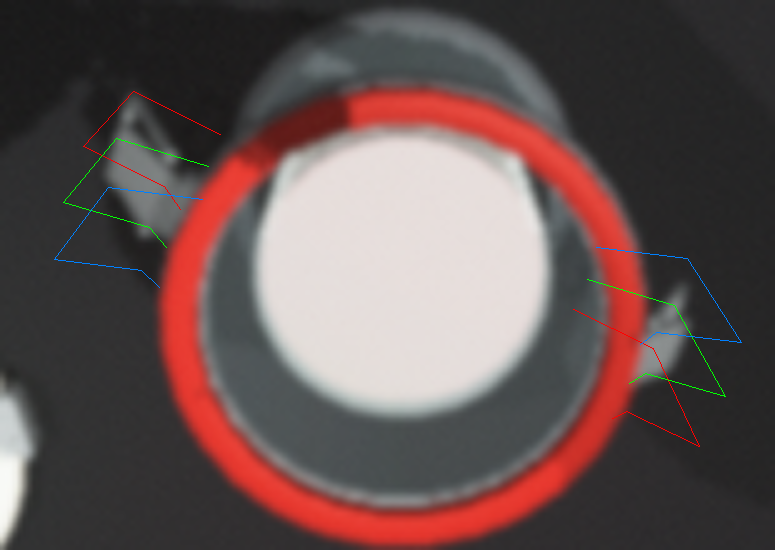

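Run:
```python
from ov import *
ims=[]
for n,(x0,y0) in(('top',(218,182)),('scene',(336,232))):
    g=grab_frame(n);save(n+'2',g['frame']);s=6;w=65
    im=cv2.resize(cv2.imread(f'pics/{n}1.png')[y0:y0+w+10,x0:x0+w][...,::-1],None,fx=s,fy=s,interpolation=2).copy()
    for yaw,col in((-33,(255,0,0)),(-27,(0,255,0)),(-21,(0,128,255))):
        a=np.radians(yaw+90)
        for sg in(1,-1):
            q=[topix(g,(.506+sg*r*np.cos(a),.2525+sg*r*np.sin(a),z)) for r,z in((.075,.142),(.1,.142),(.1,.06),(.068,.06))]
            cv2.polylines(im,[((np.array(q)+.5-[x0,y0])*s).astype(int)],False,col,1)
    ims.append(im)
save('o3',np.hstack(ims))
```

```text
(no output)
```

View pics/o3.png

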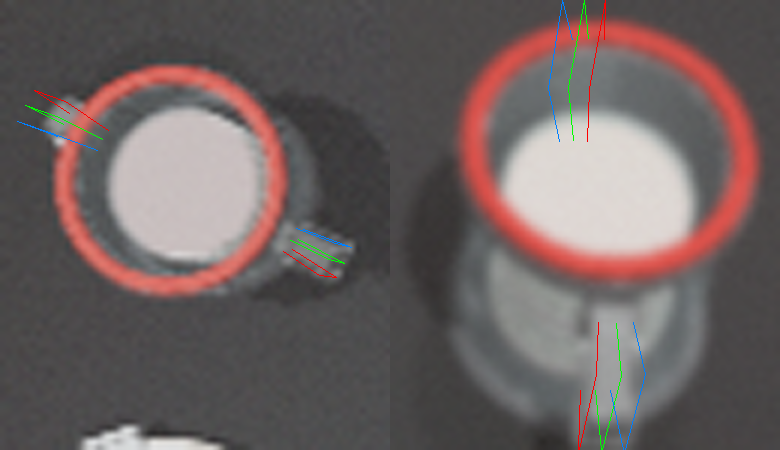

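Emit:
move_arm:
  motion:
    - [[20,-30,0],[0,0,0.05]]
    - [[45,-75,0],[0,0,0.1]]
    - [[75,-120,-20],[0,0,0.16]]
    - [[105,-170,-60],[0,0,0.22]]
    - [[130,-215,-115],[0,0,0.245]]
    - [[143,-236,-160],[0,0,0.245]]
    - [[143,-236,-195],[0,0,0.245]]
    - [[143,-236,-205],[0,0,0.245]]
    - [[143,-236,-205],[0,0,0.245]]
    - [[143,-236,-205],[0,0,0.245]]

```text
clock: 3.52
position: [0.5856, 0.0243, 0.186]
tool_rot: [3.141, 0.002, -3.032]
force: [-1.2, 0.4, 0.3]
grip_width: 0.0856
```

Run:
```python
from ov import *
g=wrist();f=g['frame'].astype(int);R,G,B=f[...,0],f[...,1],f[...,2];print(observe()['position'],observe()['tool_rot'],observe()['qpos'])
np.savez('w2.npz',**g)
save('w2',g['frame'])
draw(g,'o4',.506,.2525,np.radians(-27.5),.584,.0245,np.radians(6.2),(150,30,500,330),2.2)
```

```text
[0.58553545 0.02413362 0.18591783] [ 3.14130476e+00  2.50935281e-03 -3.03259414e+00] [-0.29465108  0.50527518  0.21580461  1.75146615 -0.13345786  0.89656791
  1.65802502]
```

View pics/o4.png

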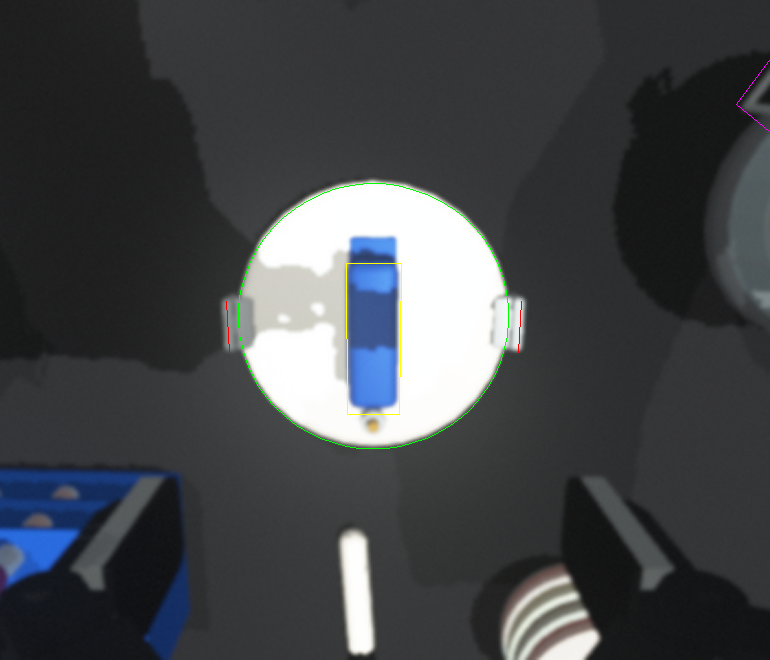

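The overlay fits well: bar centre near (372,335) in the crop, giving lid (0.584, 0.0245) and yaw ≈ 5.8°. I'll descend with a 1.5 mm correction in x.

Emit:
move_arm:
  motion:
    - [[-1.5,0,-25],[0,0,-0.005]]
    - [[-1.5,0,-65],[0,0,-0.005]]
    - [[-1.5,0,-100],[0,0,-0.005]]
    - [[-1.5,0,-120],[0,0,-0.005]]
    - [[-1.5,0,-130],[0,0,-0.005]]
    - [[-1.5,0,-133],[0,0,-0.005]]
    - [[-1.5,0,-133],[0,0,-0.005]]
    - [[-1.5,0,-133],[0,0,-0.005]]
  jaw: 50

```text
clock: 4.58
position: [0.5838, 0.0235, 0.052]
tool_rot: [3.142, 0.001, -3.038]
force: [0.4, -0.6, -0.2]
grip_width: 0.0497
```

Run:
```python
from ov import *
try: print(tips_ahead())
except Exception as e: print(tips_ahead,e)
s=observe();print(s['position'],s['force'],s['grip_width'])
g=wrist();save('w3',g['frame'])
```

```text
0.025 'float' object is not callable
[0.58375675 0.02354392 0.05197465] [ 0.36615422 -0.61400649 -0.16999046] 0.04970698809253293
```

View pics/w3.png

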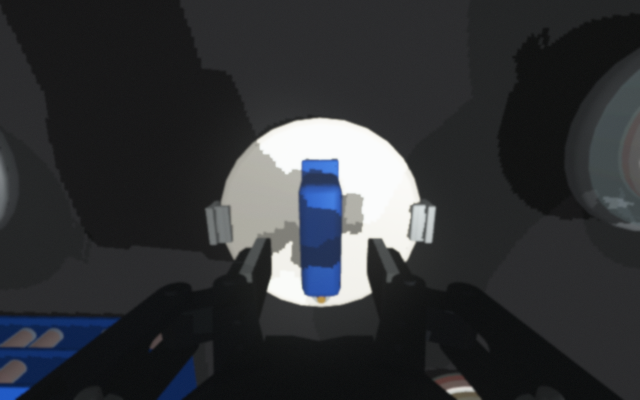

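Fingers straddle the bar, centred at (321,250). Now closing.

Emit:
move_arm:
  motion:
    - [[0,0,0],[0,0,0]]
    - [[0,0,0],[0,0,0]]
    - [[0,0,0],[0,0,0]]
    - [[0,0,0],[0,0,0]]
    - [[0,0,0],[0,0,0]]
    - [[0,0,0],[0,0,0]]
  jaw: 15
  grip_force: 80

```text
clock: 5.38
position: [0.5833, 0.0235, 0.0512]
tool_rot: [-3.142, -0.0, -3.038]
force: [0.2, -0.2, 0.1]
grip_width: 0.015
```

Emit:
move_arm:
  motion:
    - [[0,0,5],[0,0,0]]
    - [[0,0,20],[0,0,0]]
    - [[0,0,50],[0,0,0]]
    - [[0,0,90],[0,0,0]]
    - [[0,0,135],[0,0,0]]
    - [[0,0,175],[0,0,0]]
    - [[0,0,195],[0,0,0]]
    - [[0,0,200],[0,0,0]]
    - [[0,0,200],[0,0,0]]
    - [[0,0,200],[0,0,0]]

```text
clock: 6.62
position: [0.5829, 0.0234, 0.2503]
tool_rot: [-3.141, -0.001, -3.038]
force: [-0.7, 0.5, 0.8]
grip_width: 0.0153
```

Run:
```python
from ov import *
s=observe();print(s['position'],s['tool_rot'],s['force'],s['moment'],s['grip_width'])
g=wrist();save('w4',g['frame']);np.savez('w4.npz',**g)
```

```text
[0.58289677 0.02342832 0.25031792] [-3.14144730e+00 -1.39755861e-03 -3.03840554e+00] [-0.6625184   0.50323272  0.80945566] [ 0.02590422  0.01338463 -0.00542242] 0.015326508953447107
```

View pics/w4.png

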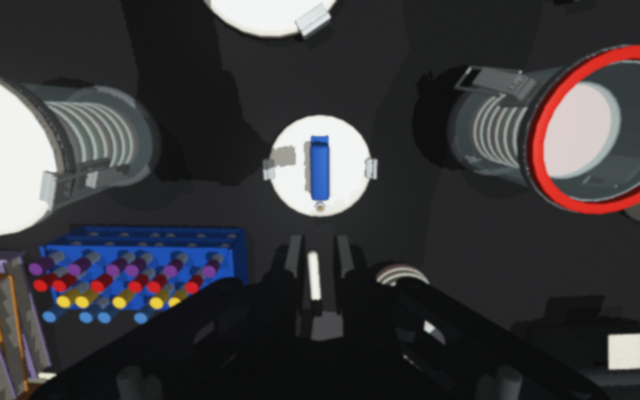

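Missed: the jaws closed to 15 mm with no load, and the lid is still on the bench at (320,165). I need to find where the fingertips really are.

Run:
```python
from ov import *
a=cv2.imread('pics/w3.png')[180:340,220:420];b=cv2.imread('pics/w4.png')[210:370,240:400]
a=np.clip(cv2.resize(a,None,fx=2.2,fy=2.2,interpolation=2)*1.0*2,0,255).astype(np.uint8);b=np.clip(cv2.resize(b,None,fx=2.2,fy=2.2,interpolation=2)*2.5,0,255).astype(np.uint8)
cv2.imwrite('pics/z.png',np.hstack([a,b]))
g=dict(np.load('w4.npz'));M=g['mount'].copy();g['T']=M
for z in(-.03,-.02,-.01,0,.01,.02,.025): print(z,[tuple(np.round(topix(g,(x,.0075,z)),0)) for x in(.011,-.011)],[tuple(np.round(topix(g,(x,.025,z)),0)) for x in(.011,-.011)])
```

```text
-0.03 [(np.float64(336.0), np.float64(249.0)), (np.float64(335.0), np.float64(290.0))] [(np.float64(373.0), np.float64(249.0)), (np.float64(371.0), np.float64(290.0))]
-0.02 [(np.float64(335.0), np.float64(240.0)), (np.float64(334.0), np.float64(279.0))] [(np.float64(370.0), np.float64(240.0)), (np.float64(368.0), np.float64(279.0))]
-0.01 [(np.float64(334.0), np.float64(232.0)), (np.float64(333.0), np.float64(269.0))] [(np.float64(367.0), np.float64(232.0)), (np.float64(365.0), np.float64(269.0))]
0 [(np.float64(333.0), np.float64(225.0)), (np.float64(332.0), np.float64(260.0))] [(np.float64(364.0), np.float64(225.0)), (np.float64(362.0), np.float64(260.0))]
0.01 [(np.float64(332.0), np.float64(218.0)), (np.float64(331.0), np.float64(252.0))] [(np.float64(361.0), np.float64(218.0)), (np.float64(360.0), np.float64(252.0))]
0.02 [(np.float64(331.0), np.float64(213.0)), (np.float64(331.0), np.float64(245.0))] [(np.float64(359.0), np.float64(213.0)), (np.float64(358.0), np.float64(245.0))]
0.025 [(np.float64(331.0), np.float64(210.0)), (np.float64(331.0), np.float64(241.0))] [(np.float64(358.0), np.float64(210.0)), (np.float64(357.0), np.float64(241.0))]
```

View pics/z.png

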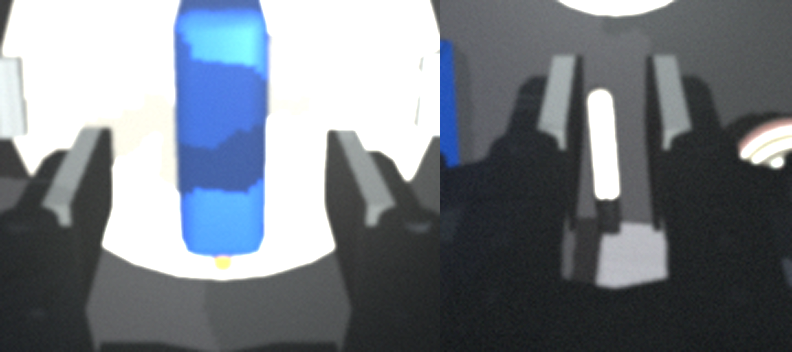

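The fingertips show at rows 235–240 in w3 and w4. By the calibration that puts them about 15 mm *behind* the reported TCP, not 25 mm ahead, so they closed just above the bar. That explains the miss. I'll check this while descending again in stages with the jaws at 50 mm.

Emit:
move_arm:
  motion:
    - [[1,0.8,-30],[0,0,0]]
    - [[1,0.8,-80],[0,0,0]]
    - [[1,0.8,-130],[0,0,0]]
    - [[1,0.8,-170],[0,0,0]]
    - [[1,0.8,-195],[0,0,0]]
    - [[1,0.8,-205],[0,0,0]]
    - [[1,0.8,-212],[0,0,0]]
    - [[1,0.8,-215],[0,0,0]]
    - [[1,0.8,-215],[0,0,0]]
  jaw: 50

```text
clock: 7.8
position: [0.5846, 0.0243, 0.0367]
tool_rot: [-3.142, 0.001, -3.038]
force: [-0.6, -0.7, -0.6]
grip_width: 0.0498
```

Run:
```python
from ov import *
s=observe();print(s['position'],s['tool_rot'],s['force'],s['grip_width'])
g=wrist();save('w5',g['frame']);np.savez('w5.npz',**g)
draw(g,'o5',.506,.2525,np.radians(-27.5),.584,.0245,np.radians(5.8),(160,60,480,330),2.4)
```

```text
[0.58462061 0.02425815 0.03667437] [-3.14157367e+00  7.22028474e-04 -3.03846400e+00] [-0.61329552 -0.74190601 -0.57387176] 0.04977937487152086
```

View pics/o5.png

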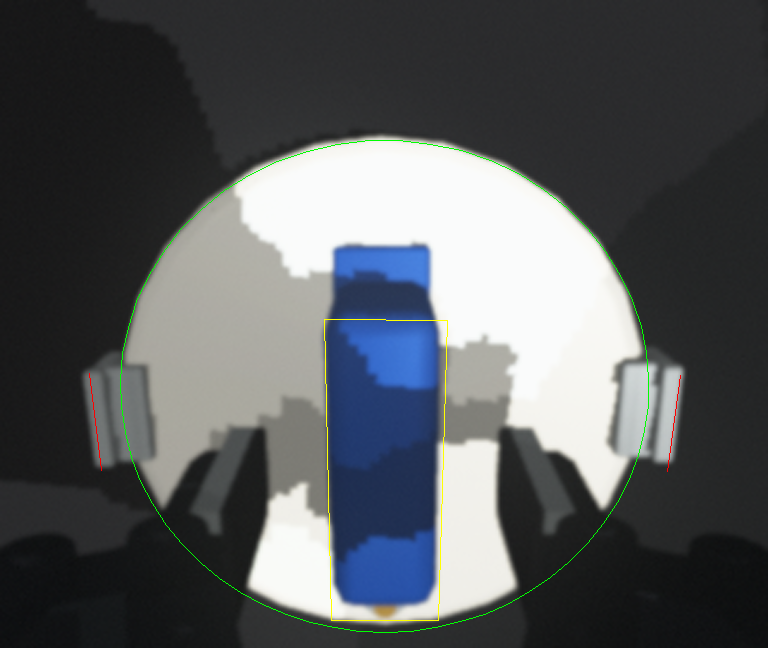

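The overlay confirms the lid pose and height, with the pad tips beside the bar's upper part. Lowering 15 mm more.

Emit:
move_arm:
  motion:
    - [[0,0,-5],[0,0,0]]
    - [[0,0,-10],[0,0,0]]
    - [[0,0,-13],[0,0,0]]
    - [[0,0,-15],[0,0,0]]
    - [[0,0,-15],[0,0,0]]

```text
clock: 8.48
position: [0.5843, 0.0242, 0.0211]
tool_rot: [-3.142, -0.0, -3.038]
force: [-0.1, -0.4, -0.3]
grip_width: 0.0499
```

Emit:
move_arm:
  motion:
    - [[0,0,0],[0,0,0]]
    - [[0,0,0],[0,0,0]]
    - [[0,0,0],[0,0,0]]
    - [[0,0,0],[0,0,0]]
    - [[0,0,0],[0,0,0]]
    - [[0,0,0],[0,0,0]]
  jaw: 15
  grip_force: 80

```text
clock: 9.22
position: [0.5845, 0.0243, 0.0216]
tool_rot: [-3.142, 0.001, -3.038]
force: [-2.3, -0.6, 5.2]
grip_width: 0.0226
```

Run:
```python
from ov import *
s=observe();print(s['position'],s['tool_rot'],s['force'],s['grip_width'])
g=wrist();save('w6',g['frame'][100:400,120:520]);np.savez('w6.npz',**g)
```

```text
[0.58454037 0.02425251 0.02156163] [-3.14158637e+00  5.23044528e-04 -3.03841404e+00] [-2.30418293 -0.58212059  5.24299338] 0.022598068102403966
```

View pics/w6.png

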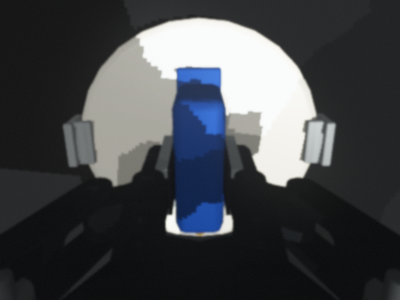

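Gripped at 22.6 mm (bar ≈ 24 mm). Lifting.

Emit:
move_arm:
  motion:
    - [[0,0,3],[0,0,0]]
    - [[0,0,10],[0,0,0]]
    - [[0,0,25],[0,0,0]]
    - [[0,0,50],[0,0,0]]
    - [[0,0,90],[0,0,0]]
    - [[0,0,135],[0,0,0]]
    - [[0,0,175],[0,0,0]]
    - [[0,0,195],[0,0,0]]
    - [[0,0,200],[0,0,0]]
    - [[0,0,200],[0,0,0]]
    - [[0,0,200],[0,0,0]]
    - [[0,0,200],[0,0,0]]

```text
clock: 10.78
position: [0.584, 0.0242, 0.2204]
tool_rot: [-3.141, -0.001, -3.038]
force: [-0.8, -0.2, -2.4]
grip_width: 0.0227
```

Run:
```python
from ov import *
s=observe();print(s['position'],s['tool_rot'],s['force'],s['moment'],s['grip_width'])
g=wrist();save('w7',g['frame']);np.savez('w7.npz',**g)
# overlay lid using grasp transform: lid origin height = tcp z - .0211 
h=s['position'][2]-.0211;print(h)
g2=dict(g);T=g['T'].copy();T[2,3]-=h;g2['T']=T
draw(g2,'o7',.506,.2525,np.radians(-27.5),s['position'][0]-.0008,s['position'][1],np.radians(5.8),(160,60,480,330),2.4)
```

```text
[0.58400327 0.02421845 0.22044562] [-3.14146729e+00 -1.23026874e-03 -3.03847186e+00] [-0.80609895 -0.17681246 -2.43643637] [0.03786996 0.01415415 0.01105416] 0.022697172487853214
0.1993456182840349
```

View pics/o7.png

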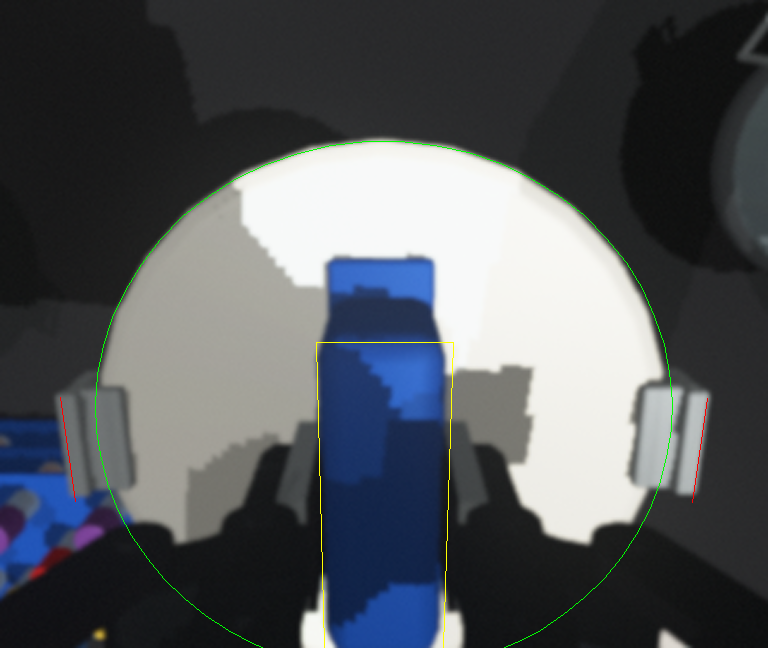

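The lid is held level, and the overlay matches with its origin 21 mm below the reported TCP. Carrying it over the jar: shift (−77, +228), turn −0.581.

Emit:
move_arm:
  motion:
    - [[-3,8,6],[0,0,-0.02]]
    - [[-10,30,16],[0,0,-0.08]]
    - [[-20,60,25],[0,0,-0.16]]
    - [[-33,98,30],[0,0,-0.25]]
    - [[-46,136,30],[0,0,-0.35]]
    - [[-58,172,30],[0,0,-0.45]]
    - [[-68,202,30],[0,0,-0.52]]
    - [[-74,219,28],[0,0,-0.56]]
    - [[-77,227,24],[0,0,-0.581]]
    - [[-77.3,228,20],[0,0,-0.581]]
    - [[-77.3,228,20],[0,0,-0.581]]
    - [[-77.3,228,20],[0,0,-0.581]]

```text
clock: 12.32
position: [0.5074, 0.2515, 0.2413]
tool_rot: [-3.142, 0.0, 2.663]
force: [-0.1, 0.4, -3.3]
grip_width: 0.0224
```

```bash
cat > chk.py <<'E'
from ov import *
def chk(tag,zs):
    s=observe();p=s['position'];yaw=s['tool_rot'][2]-np.pi+np.radians(5.8)-(-3.0385+np.pi-2*np.pi*0)  # lid yaw
    yaw=np.radians(5.8)+(s['tool_rot'][2]+3.0385); yaw=(yaw+np.pi/2)%np.pi-np.pi/2
    lx,ly=p[0]-.0008*np.cos(yaw),p[1]-.0008*np.sin(yaw);h=p[2]-.0211
    print(p,s['tool_rot'],'F',np.round(s['force'],1),'M',np.round(s['moment'],2),s['grip_width'],'lid',lx,ly,h,np.degrees(yaw));ims=[]
    def tr(L): c,sn=np.cos(yaw),np.sin(yaw);return [(lx+c*a-sn*b,ly+sn*a+c*b,z+h) for a,b,z in L]
    for n,(x0,y0,x1,y1) in zs.items():
        g=wrist() if n=='wrist' else grab_frame(n);np.savez(f'{tag}_{n}.npz',**g)
        sc=390/(x1-x0);im=cv2.resize(g['frame'][y0:y1,x0:x1],None,fx=sc,fy=sc,interpolation=2);raw=im.copy()
        def pl(P,col,cl=True):
            q=np.array([topix(g,pp) for pp in P]);cv2.polylines(im,[((q+.5-[x0,y0])*sc).astype(int)],cl,col,1)
        th=np.linspace(0,2*np.pi,60)
        pl([(.506+.066*np.cos(t),.2525+.066*np.sin(t),.168) for t in th],(0,255,0))
        pl([(lx+.068*np.cos(t),ly+.068*np.sin(t),h+.022) for t in th],(255,0,255))
        pl([(lx+.0505*np.cos(t),ly+.0505*np.sin(t),h) for t in th],(255,128,0))
        for sg in(1,-1): pl(tr([(-.013,sg*.072,.012),(.013,sg*.072,.012),(.013,sg*.072,.029),(-.013,sg*.072,.029)]),(255,255,0))
        ims.append(np.vstack([raw,im]))
    H=min(i.shape[0] for i in ims);o=np.hstack([i[:H] for i in ims])
    if o.shape[0]>600: o=cv2.resize(o,None,fx=600/o.shape[0],fy=600/o.shape[0])
    save(tag,o)
E
python3 -c "
from chk import *
chk('c1',{'scene':(330,200,415,310),'top':(215,165,300,275)})"
```

```text
[0.50737061 0.25151588 0.24129506] [-3.14152366e+00  1.69387173e-04  2.66290759e+00] F [-0.1  0.4 -3.3] M [ 0.01 -0.01 -0.04] 0.022395914652238447 lid 0.5066612177454898 0.25188569156297136 0.22019506455741955 -27.53340769242938
```

View pics/c1.png

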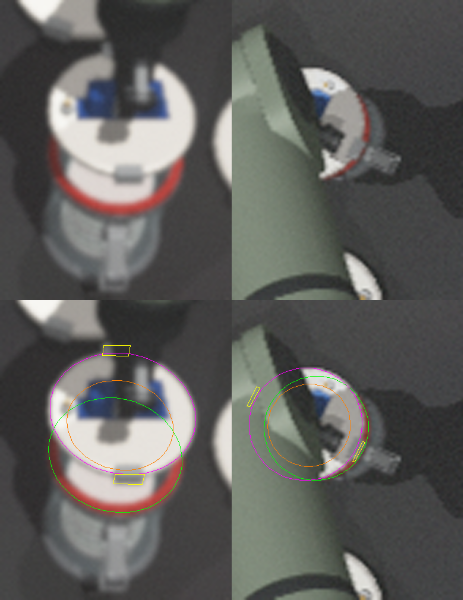

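The model matches: the lid is over the mouth and its catch faces the front latch. Next I'll go down to 9 mm above the gasket with a small correction, then check.

Emit:
move_arm:
  motion:
    - [[-0.6,0.6,-6],[0,0,0]]
    - [[-0.6,0.6,-18],[0,0,0]]
    - [[-0.6,0.6,-30],[0,0,0]]
    - [[-0.6,0.6,-38],[0,0,0]]
    - [[-0.6,0.6,-42],[0,0,0]]
    - [[-0.6,0.6,-43],[0,0,0]]
    - [[-0.6,0.6,-43],[0,0,0]]

```text
clock: 13.3
position: [0.5065, 0.2529, 0.1984]
tool_rot: [3.141, 0.0, 2.664]
force: [-0.5, 0.1, -2.3]
grip_width: 0.0228
```

```bash
python3 -c "
from chk import *
chk('c2',{'scene':(335,215,405,305),'wrist':(170,60,470,400)})"
```

```text
[0.5065397  0.25289866 0.19839541] [3.14130717e+00 1.81191972e-04 2.66371067e+00] F [-0.5  0.1 -2.3] M [ 0.02 -0.03  0.02] 0.022841882963261294 lid 0.5058300149107925 0.2532679023657882 0.17729540744767947 -27.48739458483983
```

View pics/c2.png

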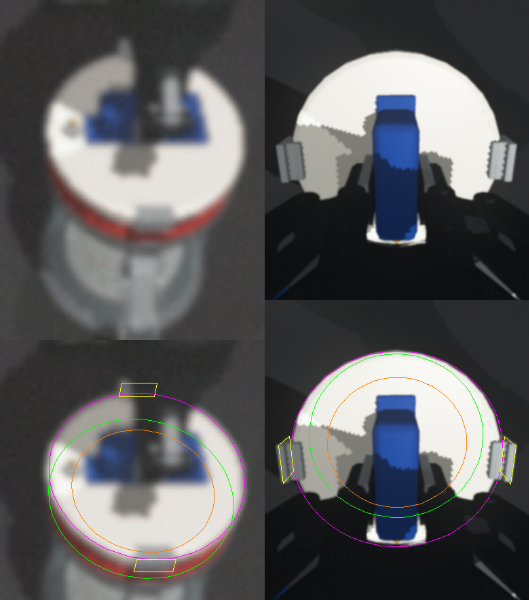

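Centred within ~1 mm. The catch and latch line up in the scene view at (154,215). Inserting slowly with force checks.

Emit:
move_arm:
  motion:
    - [[0.1,-0.4,-4],[0,0,0]]
    - [[0.1,-0.4,-7],[0,0,0]]
    - [[0.1,-0.4,-10],[0,0,0]]
    - [[0.1,-0.4,-12],[0,0,0]]
    - [[0.1,-0.4,-14],[0,0,0]]
    - [[0.1,-0.4,-15],[0,0,0]]
    - [[0.1,-0.4,-15],[0,0,0]]

```text
clock: 14.28
position: [0.5065, 0.2525, 0.1832]
tool_rot: [-3.142, -0.0, 2.664]
force: [0.2, -0.3, -2.3]
grip_width: 0.0224
```

```bash
python3 -c "
from chk import *
chk('c3',{'scene':(335,215,405,305),'wrist':(170,60,470,400)})"
```

```text
[0.50650164 0.2524606  0.18316794] [-3.14154102e+00 -3.89244709e-05  2.66371344e+00] F [ 0.2 -0.3 -2.3] M [-0.   -0.02 -0.06] 0.0224415791587537 lid 0.5057919473837592 0.2528298371287492 0.16206793875591047 -27.48723581255188
```

View pics/c3.png

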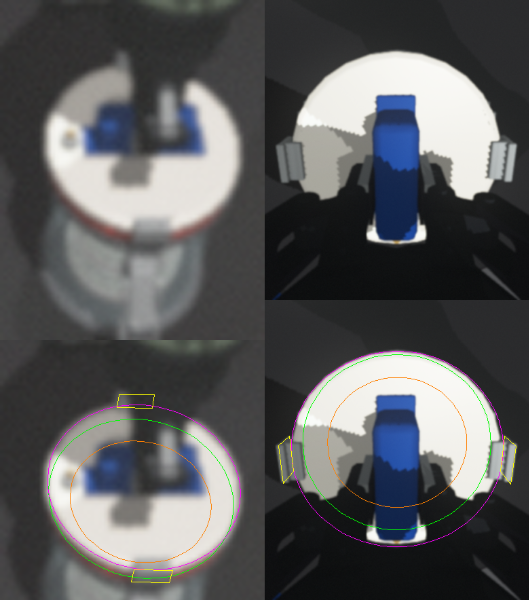

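The plug is 6 mm in with no side force. Continuing to contact.

Emit:
move_arm:
  motion:
    - [[0,0,-2],[0,0,0]]
    - [[0,0,-3.5],[0,0,0]]
    - [[0,0,-5],[0,0,0]]
    - [[0,0,-6],[0,0,0]]
    - [[0,0,-7],[0,0,0]]
    - [[0,0,-7],[0,0,0]]

```text
clock: 15.12
position: [0.5065, 0.2525, 0.1763]
tool_rot: [3.141, -0.0, 2.664]
force: [-1.1, -0.1, 2.2]
grip_width: 0.0226
```

Contact, at about 1.2 mm of squeeze. Pressing on by ~2.4 mm, slowly.

Emit:
move_arm:
  motion:
    - [[0,0,-0.6],[0,0,0]]
    - [[0,0,-1.2],[0,0,0]]
    - [[0,0,-1.8],[0,0,0]]
    - [[0,0,-2.3],[0,0,0]]
    - [[0,0,-2.3],[0,0,0]]
    - [[0,0,-2.3],[0,0,0]]

```text
clock: 15.88
position: [0.5066, 0.2525, 0.1743]
tool_rot: [3.141, 0.0, 2.664]
force: [-4.3, -1.4, 9.7]
grip_width: 0.0225
```

```bash
python3 -c "
from chk import *
chk('c4',{'scene':(335,215,405,305),'wrist':(170,60,470,400)})
for _ in range(4): grab_frame('top');print(observe()['force'])"
```

```text
[0.50657504 0.2524761  0.17429144] [3.14126131e+00 4.13287856e-05 2.66372340e+00] F [-4.3 -1.4  9.7] M [-0.52  0.98  0.03] 0.022513501025440592 lid 0.5058653455780783 0.25284533082388455 0.1531914446980248 -27.486665053314532
[-3.80897596 -1.40589284  9.90189028]
[-3.72064329 -1.33283714  9.21724055]
[-4.1751046  -1.79514383  9.98239109]
[-4.48303102 -1.01045565  9.829381  ]
```

View pics/c4.png

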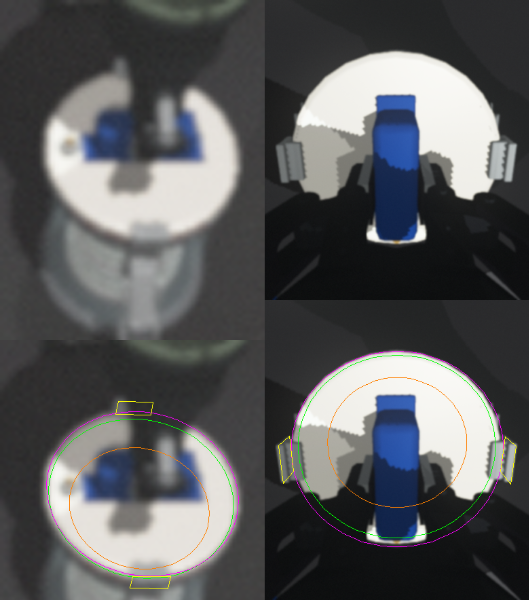

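Push is 9.8 N, but there is 4 N of side load, with the tool pushing toward +x. I'll relieve it slightly and add a little push.

Emit:
move_arm:
  motion:
    - [[-0.1,0,-0.3],[0,0,0]]
    - [[-0.2,-0.1,-0.6],[0,0,0]]
    - [[-0.2,-0.1,-0.6],[0,0,0]]
    - [[-0.2,-0.1,-0.6],[0,0,0]]

```text
clock: 16.68
position: [0.5065, 0.2525, 0.1739]
tool_rot: [3.141, 0.0, 2.664]
force: [-3.1, -1.3, 11.4]
grip_width: 0.0224
```

Emit:
move_arm:
  motion:
    - [[-0.2,-0.1,-0.1],[0,0,0]]
    - [[-0.4,-0.2,-0.2],[0,0,0]]
    - [[-0.4,-0.2,-0.2],[0,0,0]]
    - [[-0.4,-0.2,-0.2],[0,0,0]]

```text
clock: 17.18
position: [0.5065, 0.2524, 0.1738]
tool_rot: [3.14, 0.001, 2.664]
force: [-1.5, -0.0, 10.6]
grip_width: 0.0221
```

Emit:
move_arm:
  motion:
    - [[-0.1,0,-0.3],[0,0,0]]
    - [[-0.2,0,-0.4],[0,0,0]]
    - [[-0.2,0,-0.4],[0,0,0]]
    - [[-0.2,0,-0.4],[0,0,0]]

```text
clock: 17.68
position: [0.5065, 0.2525, 0.1736]
tool_rot: [3.14, 0.001, 2.664]
force: [-1.1, -1.1, 11.9]
grip_width: 0.0228
```

```bash
python3 -c "
from h import *
for _ in range(8): grab_frame('scene');s=observe();print(np.round(s['force'],1),np.round(s['moment'],2),s['position'])"
```

```text
[-1.3  0.1 12.7] [-0.26  0.37  0.01] [0.50652251 0.25242624 0.17353016]
[-0.7 -0.6 13.1] [-0.33  0.38 -0.03] [0.50653532 0.2524723  0.17354697]
[-0.9 -1.2 11.9] [-0.36  0.34 -0.04] [0.5065273  0.25245448 0.17355723]
[-1.8 -1.4 12. ] [-0.34  0.39  0.02] [0.50650476 0.25243463 0.17352573]
[-1.5 -0.6 12.5] [-0.34  0.43  0.02] [0.50651989 0.25245022 0.17353684]
[-0.8 -0.6 12. ] [-0.34  0.35  0.06] [0.50653923 0.25243415 0.17353933]
[-0.9 -0.5 12.5] [-0.36  0.32 -0.03] [0.50648708 0.25243699 0.17351202]
[-1.9 -1.  12.6] [-0.35  0.41  0.07] [0.50652762 0.25248929 0.17356158]
```

The push is steady at 12.3 N, and squeeze ≈ 3.6 mm. Holding for 4.5 s.

Emit:
move_arm:
  motion:
    - [[0,0,0],[0,0,0]]
    - [[0,0,0],[0,0,0]]
    - [[0,0,0],[0,0,0]]
    - [[0,0,0],[0,0,0]]
    - [[0,0,0],[0,0,0]]
    - [[0,0,0],[0,0,0]]
    - [[0,0,0],[0,0,0]]
    - [[0,0,0],[0,0,0]]
    - [[0,0,0],[0,0,0]]
    - [[0,0,0],[0,0,0]]
    - [[0,0,0],[0,0,0]]
    - [[0,0,0],[0,0,0]]

```text
clock: 19.58
position: [0.5065, 0.2524, 0.1735]
tool_rot: [3.14, 0.001, 2.664]
force: [-1.1, -1.3, 12.7]
grip_width: 0.0224
```

Emit:
move_arm:
  motion:
    - [[0,0,0],[0,0,0]]
    - [[0,0,0],[0,0,0]]
    - [[0,0,0],[0,0,0]]
    - [[0,0,0],[0,0,0]]
    - [[0,0,0],[0,0,0]]
    - [[0,0,0],[0,0,0]]
    - [[0,0,0],[0,0,0]]
    - [[0,0,0],[0,0,0]]
    - [[0,0,0],[0,0,0]]
    - [[0,0,0],[0,0,0]]
    - [[0,0,0],[0,0,0]]
    - [[0,0,0],[0,0,0]]

```text
clock: 21.08
position: [0.5065, 0.2524, 0.1735]
tool_rot: [3.14, 0.001, 2.664]
force: [-1.8, -1.7, 13.3]
grip_width: 0.0224
```

Emit:
move_arm:
  motion:
    - [[0,0,0],[0,0,0]]
    - [[0,0,0],[0,0,0]]
    - [[0,0,0],[0,0,0]]
    - [[0,0,0],[0,0,0]]
    - [[0,0,0],[0,0,0]]
    - [[0,0,0],[0,0,0]]
    - [[0,0,0],[0,0,0]]
    - [[0,0,0],[0,0,0]]
    - [[0,0,0],[0,0,0]]
    - [[0,0,0],[0,0,0]]
    - [[0,0,0],[0,0,0]]
    - [[0,0,0],[0,0,0]]

```text
clock: 22.58
position: [0.5065, 0.2524, 0.1735]
tool_rot: [3.14, 0.001, 2.664]
force: [-1.4, -0.1, 12.7]
grip_width: 0.0226
```

```bash
python3 -c "
from chk import *
chk('c5',{'scene':(335,215,405,305),'wrist':(170,60,470,400)})"
```

```text
[0.50651931 0.25242507 0.17354814] [3.13987082e+00 1.12159637e-03 2.66361565e+00] F [-1.4 -0.1 12.7] M [-0.24  0.35 -0.02] 0.0226399532508236 lid 0.5058096558121778 0.2527943846874234 0.15244814062089143 -27.492838867516284
```

View pics/c5.png

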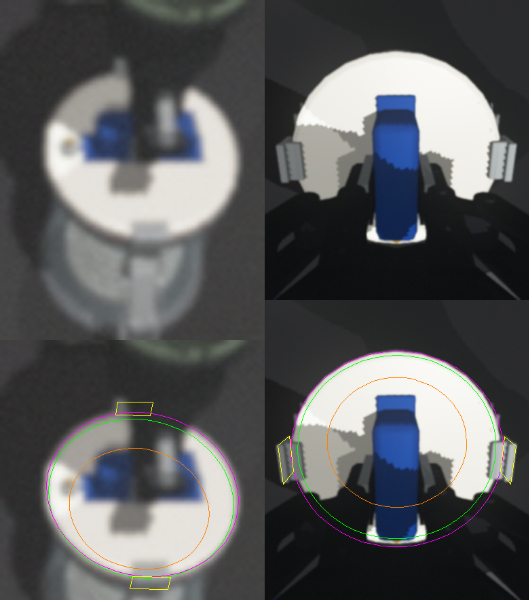

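The lid is seated, level and concentric, with the catch above the front latch at (150,232), and the push is holding at ~12.5 N. Handing in.

```bash
python3 -c "
from workcell import *
print(job_done(),observe()['force'])"
```

```text
the job is handed in; nothing more can be done
the job is handed in; nothing more can be done
```

The small lid is in the jar's mouth, and the arm is still gripping it and pressing it on the gasket, so you can snap the latches shut. I handed the job in at about 22.6 s on the clock, with the push held for roughly 5 s before that.

- **Placement:** the lid is within about 1 mm of the jar's centre. Its turn is about −27.5°, matching the jar's. The front catch lines up with its latch in the scene view. I could not see the rear catch over its latch, so that side rests on the measured turn.
- **Push:** the last readings were 11.9 to 13.3 N downward, slightly above 12 N on average. Side force was about 1 to 2 N.
- **Squeeze:** the gasket is down about 3.6 mm, worked out from the arm's height because the joint itself could not be read.
- **Level:** tilt is about 0.1°, taken from the tool's orientation.

**What went wrong or disagreed:**
- **Missed first grasp:** the jaws closed just above the bar without moving the lid. The camera showed the fingertips about 15 mm behind the reported TCP, where the description puts them 25 mm ahead. I went about 30 mm lower and the second grasp held.
- **Side load:** pressing first gave about 4 N sideways, which I eased off with small shifts.
- **Bystanders:** I kept clear of everything else on the bench, but took no final picture to check those items.

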